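# Uncover the coin pot, then draw the sagging bolt and hold the coin pen's gate ajar

### The arm

A 6-joint arm with a two-finger parallel gripper is mounted at the origin on the work surface. World frame = base frame: x ahead of the robot, y to its left, z up, the work surface at z = 0. Lengths are in m, angles in rad, forces in N, time in s.
With the tool pointing down it reaches from about 0.225 to 0.725 m from the base axis. Payload 3.1 kg.
Tool frame: the origin (TCP) lies midway between the tips of the shut fingers; the grasp point (between the pads) lies robot.hold_point_z behind it (robot.hold_point_z is the distance from the TCP to the grasp point, in m); z points along the fingers, x is the direction in which the jaws open and shut, and the axes are right-handed (so a half turn about z gives the same grasp; the last joint's range is limited). The gripper opens to 85 mm and grips with 20 to 120 N. Pads are 22 mm wide; open, the fingers measure 114 mm over their backs; the gripper's body (76 mm by 85 mm) begins 54 mm behind the grasp point. The pads swing forward as they close: fully open they stand 13 mm farther back than shut.
Start: joints at [-1.275, 0.048, 0.099, 1.622, 0, 1.443], TCP at [0.216, -0.479, 0.231] pointing down, gripper open.
Joint ranges: [-2.91, 2.91], [-0.99, 1.94], [-1.21, 1.42], [-2.12, 2.29], [-1.49, 1.47], [-3.14, 3.14]. Speed limits (rad/s): [2.79, 2.79, 3.14, 3.14, 3.14, 3.14].

### API

Orientations are given as a unit quaternion [x, y, z, w].
In Python, from workcell import robot gives the robot as it stands. The module is installed in compiled form; this text tells all that it offers.
- The arm moves only by the tool jog_arm, never from a script. Its arguments are lists of equal length, an entry for each row: "jaw": the finger opening in mm, from 0 to 85.4; "dp": the shift along the tool's x, y, z in mm, a list of three; "turn": the turn, a rotation vector about the tool's x, y, z in degrees, a list of three. A call has 1 to 8 rows; each row is the pose to reach, as a shift and turn from the pose measured when the call began, along the tool's axes at that moment; what a row does not reach only later rows make up. A row lasts 1/12 s, in which the tool goes at most 41.7 mm and 7.16 degrees, less where a joint would pass 70% of its speed; a pose out of reach is approached as far as the arm can. A call with a gripper value outside its range is refused whole. The fingers move at their own pace and stop on an object; the grip force is fixed at half the most. Time passes only in rows, so rows that repeat a pose let the fingers close. It gives the time, the measured TCP pose, the force and the opening at its end, in the units of the state.
- robot.get_obs(): the state, without advancing time (a new reading comes with each control period).
- robot.capture(name): name is "scene" or "top" or "wrist"; returns a dict with "frame" (400x640x3 uint8, red, green, blue), "mtx" (3x3 intrinsics, pixels), "R" (3x3) and "t" (3): a world point X has camera coordinates R X + t. Camera axes: x right, y down, z forward; pixel columns grow to the right and rows downward; lengths in m; the calibration is good to about 2 mm. A picture is of the moment at which its call begins. There is no depth.
- robot.close_job(): hands the job in, once; it reports no verdict.
The state is a dict: "time_s": time; "joints": joint angles; "qvel": joint speeds; "joint_torque": joint torques, N m; "tcp_pos": TCP position; "tool_rot": TCP orientation; "wrist_force": force on the tool from outside, world axes, zero at the start; "moment": the same for the moment, N m; "grip_width": finger opening in m.
Only numpy, scipy, OpenCV 4.12 (cv2) and the standard library are available. Lean on these libraries where they do the work, as an engineer would, in place of code of your own. Each camera call takes 0.05 s, during which the arm holds its last target.

### The job

Someone is about to scoop coins from the wooden pen into the black pot: first lift the lid off the pot by its brass knob and set it down (do not drop it) on the counter beside the pot, knob up and clear of the pot. Then take the gate's bolt by its red knob, lift it over the bent-up lip of the keeper while drawing it all the way back, pull the gate about 10 cm open at its free edge, and finish while still holding it there with the gripper, because it springs shut when let go. Leave the pot standing where it is and do not disturb the mug, the spoon or the coin tin.

Things in the scene. Friction and masses are not known exactly. Their poses are not given: they have to be found in the camera images.
- pot: Open black round pot, 116 mm across at the rim, 85 mm high, wall 4 mm, 0.9 kg, loose on the counter; origin at the centre of its underside, z up. At the start the lid covers it.
- lid: Loose round lid, about 0.16 kg, z up. Origin at the centre of the underside of its plug (98 mm across, 10 mm high). On the plug a dark flange, 122 mm across, 10 to 15 mm above the origin, lies on the pot's rim: on the pot the origin is 75 mm above the counter. Laid on the counter it stands on its plug, origin at height 0.
- lid_knob (a point): Centre of the lid's round brass knob: 24 mm across, from 25 to 50 mm above the lid's origin (this point 38 mm above it), on a 12 mm stem.
- pen: Fixed coin pen of golden wood: tray of coins (walls 75 mm high), gate across its front. Origin on the counter below the red knob of the home bolt; x from the gate into the tray (away from the robot at yaw 0), y along the shut gate from free edge (y -70 mm) to hinge (vertical axis at x 0, y 190 mm), z up. Gate rail and posts are 120 mm high, keeper post y -76 to -126 mm. The gate swings out to -x.
- gate (a joint): Opening angle of the gate, rad: 0 shut, growing as the free edge (260 mm from the hinge) swings to the pen's -x, up to 1.3. A spring shuts it: torque about the hinge 0.45 N m when shut, plus 0.9 N m per rad. It is light (0.7 kg). 10 cm open at the free edge is 0.39 rad.
- gate_edge (a point): Point on the top of the gate's rail (120 mm high) at its free edge, mid-thickness; the rail is 30 mm thick. It swings with the gate.
- bolt_knob (a point): Middle of the bolt's red upright cylindrical knob, 21 mm across, 38 mm high (top 19 mm above this point); moves with bolt and gate, stays upright. Bolt sagging: 178 mm above the counter, 58 mm above the gate's rail. Staples on the rail, up to 162 mm high and 14 mm long, stand 55 mm from the home knob towards the free edge and 105 mm towards the hinge.
- bolt (a joint): How far the bolt is drawn back along the gate towards the hinge (pen's +y, gate shut), m: 0 fully home, 0.05 back stop. Starts at 0 to 0.006. Friction about 1 N; stays where left. A lug under its nose hangs behind the keeper's lip: unless lifted it jams at 0.010. The lug is past the lip from 0.027 and clear of the keeper from 0.032.
- bolt_lift (a joint): How far the bolt is lifted straight up in its worn staples, m: 0 sagging (it drops back by its weight, 1.6 N), at most 0.014. The lug passes over the keeper's lip when lifted more than 0.0075; before the lug is past the lip it must stay lifted.
- keeper_lip (a point): Middle of the top edge of the keeper's bent-up lip (orange, 36 mm wide, 4 mm thick) on the fixed post, 131 mm above the counter; steel cheeks behind it, up to 150 mm high, keep the gate shut while the bolt's nose is between them.
- mug: Blue mug, 76 mm across, 90 mm high, handle at its +y; origin at the centre of its underside. Bystander.
- spoon: Spoon lying on the counter along its x, about 0.2 m long. Bystander.
- coin_tin: Open black tin with coins, 80 x 100 x 45 mm; origin at the centre of its underside. Bystander.
Things that resemble listed ones, but are neither listed nor needed, are in the scene too. What is shaped like the pot but orange is not meant.

How it is judged:
On the way, in this order (a step that is already met when the one before it is completed fails the run):
1. the gripper holds the lid clear above the pot (z of lid in the frame of pot above 0.095 m and contact force between the fingers and lid above 0.3 N), for 0.1 s.
2. the lid lies on the counter, knob up, clear of the pot, released (height (world z) of lid between -0.006 and 0.006 m and angle between lid's own z axis and vertical below 0.12 rad and horizontal distance between lid and pot above 0.115 m and contact force between the fingers and lid below 0.05 N and linear speed of lid below 0.05 m/s), for 0.2 s.
3. the bolt is drawn back clear of the keeper (value of joint bolt above 0.034 m and value of joint gate below 0.2 rad), for 0.05 s.
4. the gate is pulled ajar (value of joint gate above 0.25 rad), for 0.1 s.
At the end, for the whole second after the job is handed in: Gate at rest 0.27 to 0.52 rad open (7 to 13 cm), held by the fingers alone (over 1 N); bolt drawn back over 34 mm; lid released flat on the counter (6 mm, 0.12 rad), centre over 115 mm from the pot's; pot upright; pot, mug, spoon, coin tin within 40 mm of their starts (all of step 2 and value of joint gate between 0.27 and 0.52 rad and velocity of joint gate between -0.1 and 0.1 rad/s and value of joint bolt above 0.034 m and contact force between the fingers and gate above 1 N and contact force between gate and lid below 0.05 N and contact force between gate and pot below 0.05 N and contact force between gate and mug below 0.05 N and contact force between gate and spoon below 0.05 N and contact force between gate and coin_tin below 0.05 N and angle between pot's own z axis and vertical below 0.1 rad and distance of each of pot, mug, spoon, coin_tin from where it was at the start of the episode below 0.04 m); the arm keeps its last pose, push and grip.
It fails at once if the lid is dropped (falls free faster than 0.7 m/s) (contact force between the fingers and lid below 0.02 N and linear speed of lid above 0.7 m/s).
It fails at once if the pot is tipped over (angle between pot's own z axis and vertical above 0.5 rad).
It fails at once if the mug, the spoon or the coin tin is pushed away or knocked over (distance of any of mug, spoon, coin_tin from where it was at the start of the episode above 0.04 m or angle between mug's own z axis and vertical above 0.5 rad).
It also fails if it takes over 58 s, if anything falls off the work surface, if the arm or the gripper's body presses on something with over 40 N, if the wrist force passes 120 N, or if a joint passes its speed limit or range.

## Working session

There is one attempt and no reset: what is moved stays moved. The work goes in short steps, Python scripts to look and compute and a tool call to move; the robot and the scene stay as the last step left them, time stands still between calls to the robot, and variables do not carry over. Pictures are saved under pics/ and viewed, and the job is handed in when it is done.

Besides the shell and the picture viewer there is one more tool, called after ">>>" as a command line: name --argument value ..., lists and objects as JSON in quotes. jog_arm: Moves the arm, as the interface text tells. Its arguments: {"type":"object","properties":{"jaw":{"type":"array","items":{"type":"number"}},"dp":{"type":"array","items":{"type":"array","items":{"type":"number"}}},"turn":{"type":"array","items":{"type":"array","items":{"type":"number"}}}},"required":["jaw","dp","turn"]}

```bash
mkdir -p pics; cat > h.py <<'E'
from workcell import robot
import numpy as np, cv2, json
from scipy.spatial.transform import Rotation as Rn
def cap(n,fn):
    c=robot.capture(n); cv2.imwrite('pics/'+fn+'.png',cv2.cvtColor(np.asarray(c['frame']),cv2.COLOR_RGB2BGR))
    np.savez('pics/'+fn+'.npz',mtx=c['mtx'],R=c['R'],t=c['t']); return c
def onplane(fn,px,z):
    c=np.load('pics/'+fn+'.npz'); C=-c['R'].T@c['t']
    d=c['R'].T@np.linalg.inv(c['mtx'])@np.array([px[0],px[1],1.]); s=(z-C[2])/d[2]; return C+s*d
def proj(fn,X):
    c=np.load('pics/'+fn+'.npz'); p=c['mtx']@(c['R']@np.asarray(X,float)+c['t']); return p[:2]/p[2]
E
python3 - <<'E'
from h import *
for n in ("scene","top","wrist"): 
    c=cap(n,n+'0'); print(n,-c['R'].T@c['t'])
print(robot.get_obs(), robot.hold_point_z)
E
```

```text
scene [ 1.52734163 -0.18028134  1.21726177]
top [0.29331446 0.07777136 1.59222929]
wrist [ 0.2868205  -0.4468789   0.37322333]
{'time_s': 0.15, 'joints': array([-1.27481878e+00,  4.85538299e-02,  9.79032573e-02,  1.62197774e+00,
        2.48654838e-05,  1.44296867e+00]), 'qvel': array([-0.0007115 , -0.00269261,  0.00207396,  0.00142745,  0.00029337,
       -0.00032582]), 'joint_torque': array([ 1.65446960e-03, -3.39257812e+01,  3.20424664e+01,  1.53635116e-02,
       -1.19981719e-04, -4.81776912e-07]), 'tcp_pos': array([ 0.21573683, -0.47809442,  0.23037268]), 'tool_rot': array([ 8.40009161e-01, -5.42571442e-01, -6.91787764e-04, -6.00524799e-04]), 'wrist_force': array([0.17499975, 0.64561125, 0.18713064]), 'moment': array([ 0.02588027, -0.00212794,  0.01267385]), 'grip_width': 0.08506759800467431} 0.0187
```

View pics/scene0.png

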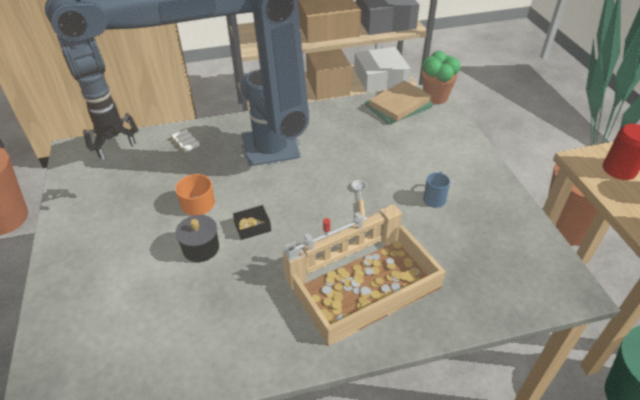

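View pics/top0.png

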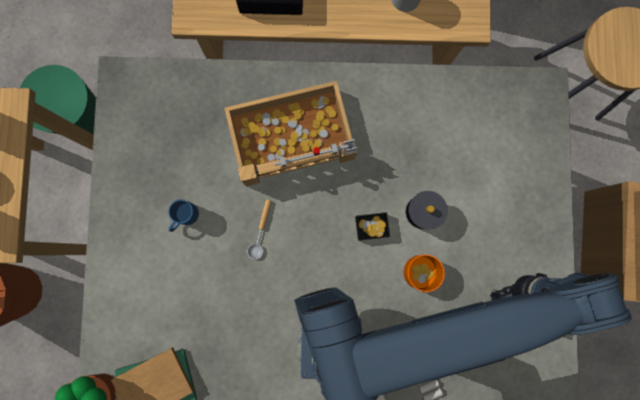

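View pics/wrist0.png

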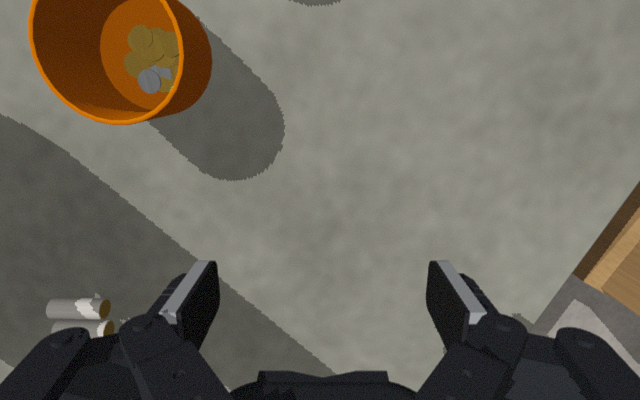

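The pictures show the pot with its lid at (427,210) in the top view. The red bolt knob is at (317,151), the keeper end is right at (348,148) and the hinge left at (249,172). The tin is at (373,227), the spoon at (262,230), the mug at (183,212), and the orange pot is the decoy. I'll zoom in next.

```bash
python3 - <<'E'
from h import *
a=cv2.imread('pics/top0.png')
cv2.imwrite('pics/z1.png',cv2.resize(a[80:280,230:460],None,fx=3,fy=3,interpolation=cv2.INTER_CUBIC)[:600])
a=cv2.imread('pics/scene0.png')
cv2.imwrite('pics/z2.png',cv2.resize(a[170:290,170:410],None,fx=3.3,fy=3.3,interpolation=cv2.INTER_CUBIC))
E
```

```text
(no output)
```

View pics/z1.png

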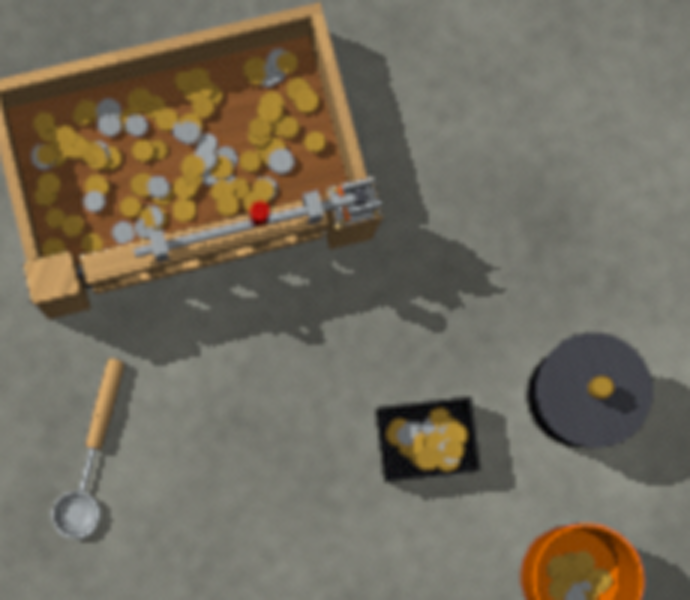

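View pics/z2.png

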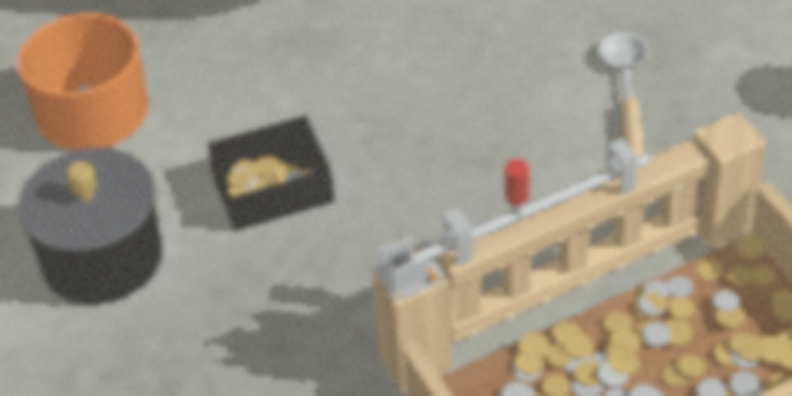

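```bash
python3 - <<'E'
from h import *
Z=lambda x,y:(230+x/3,80+y/3)
S=lambda x,y:(170+x/3.3,170+y/3.3)
def o(n,fn,p,z): print(n,np.round(onplane(fn,p,z),4))
o('lid','top0',Z(596,390),.09);o('knob','top0',Z(601,386),.125);o('knob sc','scene0',S(83,165),.125)
o('red','top0',Z(260,211),.190);o('red sc','scene0',S(517,183),.178)
o('bolt L','top0',Z(137,251),.145);o('bolt R','top0',Z(345,203),.145)
for p in [(84,268),(330,215)]: o('rail back','top0',Z(*p),.12)
for p in [(25,262),(80,260),(82,300),(33,305)]: o('hinge post','top0',Z(*p),.12)
for p in [(330,188),(375,180),(380,215),(333,222)]: o('keeper','top0',Z(*p),.13)
for p in [(378,410),(472,398),(480,470),(385,480)]: o('tin','top0',Z(*p),.045)
for p in [(115,360),(78,515)]: o('spoon','top0',Z(*p),.01)
o('mug','top0',(183,210),.09)
o('orange','top0',Z(583,575),.085)
E
```

```text
lid [ 0.4386 -0.2949  0.09  ]
knob [ 0.4394 -0.2913  0.125 ]
knob sc [ 0.4374 -0.2899  0.125 ]
red [0.5989 0.06   0.19  ]
red sc [0.6024 0.0598 0.178 ]
bolt L [0.565  0.1827 0.145 ]
bolt R [ 0.6188 -0.0266  0.145 ]
rail back [0.5509 0.2382 0.12  ]
rail back [ 0.6115 -0.0131  0.12  ]
hinge post [0.5558 0.2986 0.12  ]
hinge post [0.5591 0.2425 0.12  ]
hinge post [0.5178 0.2393 0.12  ]
hinge post [0.5116 0.289  0.12  ]
keeper [ 0.6375 -0.0121  0.13  ]
keeper [ 0.6469 -0.0582  0.13  ]
keeper [ 0.6104 -0.0637  0.13  ]
keeper [ 0.6021 -0.0156  0.13  ]
tin [ 0.4169 -0.0719  0.045 ]
tin [ 0.4317 -0.1726  0.045 ]
tin [ 0.3549 -0.1814  0.045 ]
tin [ 0.3423 -0.0801  0.045 ]
spoon [0.469  0.2133 0.01  ]
spoon [0.2996 0.2486 0.01  ]
mug [0.4237 0.4695 0.09  ]
orange [ 0.2469 -0.2817  0.085 ]
```

```bash
cat >> h.py <<'E'
def mv(target,jawdir=None,down=(0,0,-1)):
    o=robot.get_obs(); R=Rn.from_quat(o['tool_rot'])
    dp=R.inv().apply(np.array(target)-o['tcp_pos'])*1000
    z=np.array(down,float); z/=np.linalg.norm(z)
    if jawdir is None: x=R.apply([1,0,0])
    else: x=np.array([*jawdir,0.])[:3]
    x=x-z*(x@z); x/=np.linalg.norm(x)
    if x@R.apply([1,0,0])<0: x=-x
    T=Rn.from_matrix(np.c_[x,np.cross(z,x),z])
    tu=np.degrees((R.inv()*T).as_rotvec())
    print('t',round(o['time_s'],2),'tcp',np.round(o['tcp_pos'],4),'f',np.round(o['wrist_force'],1),'w',round(o['grip_width'],4),'q',np.round(o['joints'],2),'| dp',np.round(dp,1),'turn',np.round(tu,2), 'x',np.round(R.apply([1,0,0]),3))
E
python3 -c "
from h import *
mv([.4385,-.291,.18])"
```

```text
t 0.15 tcp [ 0.2157 -0.4781  0.2304] f [0.2 0.6 0.2] w 0.0851 q [-1.27  0.05  0.1   1.62  0.    1.44] | dp [ -78.8 -280.    50.6] turn [-0.01  0.1  -0.  ] x [ 0.411 -0.912 -0.002]
```

>>> jog_arm --jaw '[65,65,65,65,65,65,65,65]' --dp '[[-6,-20,2],[-16,-56,8],[-27,-95,15],[-38,-134,24],[-49,-173,32],[-60,-212,40],[-71,-251,46],[-79,-280,50]]' --turn '[[0,0,0],[0,0,0],[0,0,0],[0,0,0],[0,0,0],[0,0,0],[0,0,0],[0,0,0]]'

```text
time_s: 0.82
tcp_pos: [0.4399, -0.288, 0.1793]
tool_rot: [0.84, -0.542, -0.001, -0.001]
wrist_force: [-0.7, -0.3, 0.2]
grip_width: 0.065
```

```bash
python3 -c "
from h import *
cap('wrist','w1');cap('top','top1')
mv([.4385,-.291,.099])
print(proj('w1',[.4385,-.291,.113]),proj('w1',[.4385,-.291,.09]))"
```

```text
t 0.92 tcp [ 0.4407 -0.287   0.1789] f [0.6 0.  0.1] w 0.065 q [-0.71  0.05 -0.    1.52  0.    2.  ] | dp [ 3.1  3.7 79.9] turn [-0.04  0.29 -0.  ] x [ 0.417 -0.909 -0.005]
[325.35499587 221.14546814] [325.23811074 209.20330065]
```

View pics/w1.png

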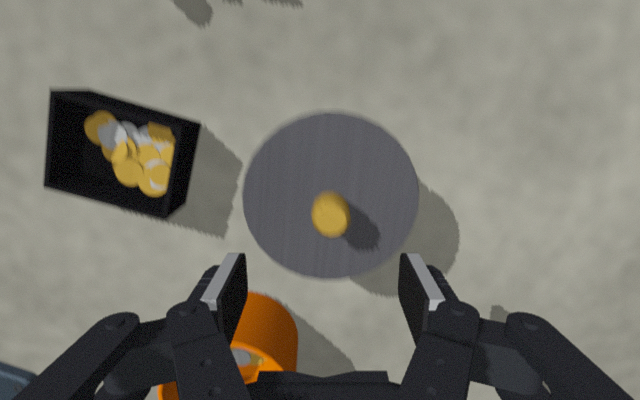

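The lid's circle spans x 243–418 and y 111–278. The knob top is at (331,214), close to the prediction.

```bash
python3 -c "
from h import *
print(onplane('w1',(331,214),.12),onplane('w1',(331,194),.09))
mv([.4375,-.2925,.099])"
```

```text
[ 0.44653291 -0.29104048  0.12      ] [ 0.45008459 -0.29001027  0.09      ]
t 0.92 tcp [ 0.4407 -0.287   0.1789] f [0.6 0.  0.1] w 0.065 q [-0.71  0.05 -0.    1.52  0.    2.  ] | dp [ 4.1  5.2 79.8] turn [-0.04  0.29 -0.  ] x [ 0.417 -0.909 -0.005]
```

```bash
python3 -c "
from h import *
cap('wrist','w2')
a=cv2.imread('pics/w2.png');cv2.imwrite('pics/w2z.png',a[80:300,200:460].repeat(3,0).repeat(3,1)[:600])
a=cv2.imread('pics/top0.png');cv2.imwrite('pics/t0z.png',cv2.resize(a[180:245,390:470],None,fx=9,fy=9,interpolation=cv2.INTER_CUBIC))
mv([.4375,-.2925,.099])"
```

```text
t 0.97 tcp [ 0.4393 -0.2888  0.1794] f [-0.1  0.1 -1.4] w 0.0648 q [-0.71  0.05 -0.    1.52  0.    2.  ] | dp [ 2.9  3.1 80.4] turn [0.05 0.22 0.  ] x [ 0.415 -0.91  -0.004]
```

View pics/w2z.png

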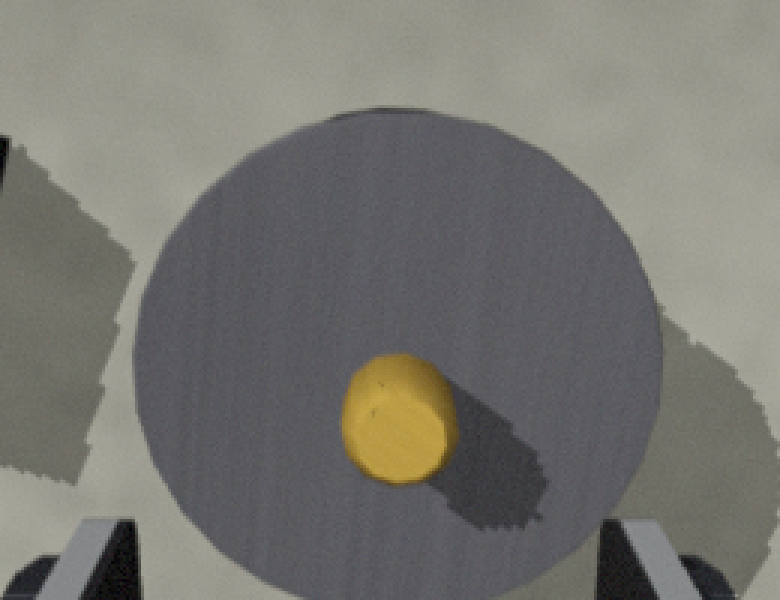

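View pics/t0z.png

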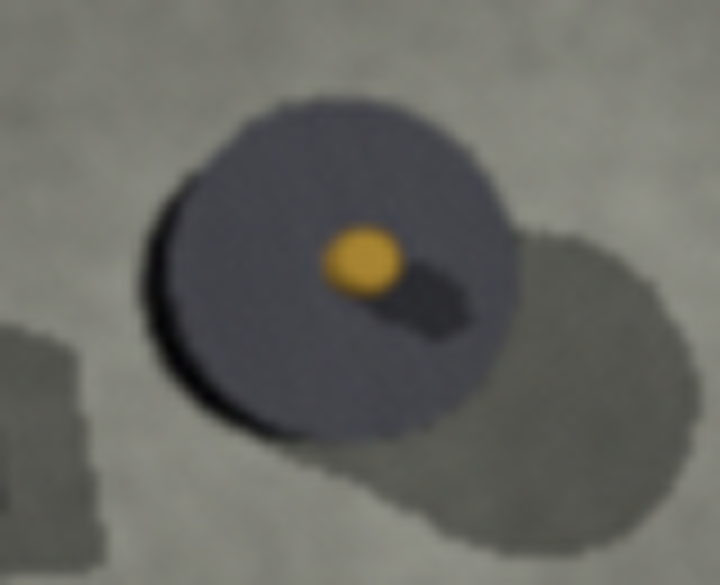

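```bash
python3 -c "
from h import *
print(onplane('w2',(333.7,227.7),.125),onplane('w2',(332.8,198),.09))
print(onplane('top0',(430.6,209.0),.125),onplane('top0',(428.1,209.8),.09))
"
```

```text
[ 0.44183325 -0.29418869  0.125     ] [ 0.4488518  -0.29115148  0.09      ]
[ 0.43840432 -0.29214913  0.125     ] [ 0.43919848 -0.29310814  0.09      ]
```

>>> jog_arm --jaw '[65,65,65,65,65,65,65]' --dp '[[4,1,5],[4,1,25],[4,1,45],[4,1,62],[4,1,74],[4,1,80],[4,1,80]]' --turn '[[0,0,0],[0,0,0],[0,0,0],[0,0,0],[0,0,0],[0,0,0],[0,0,0]]'

```text
time_s: 1.55
tcp_pos: [0.4382, -0.2927, 0.0976]
tool_rot: [0.841, -0.541, -0.003, -0.001]
wrist_force: [0.1, -0.3, -0.1]
grip_width: 0.0652
```

>>> jog_arm --jaw '[10,10,10,10,10,10]' --dp '[[0,0,0],[0,0,0],[0,0,0],[0,0,0],[0,0,0],[0,0,0]]' --turn '[[0,0,0],[0,0,0],[0,0,0],[0,0,0],[0,0,0],[0,0,0]]'

```text
time_s: 2.05
tcp_pos: [0.439, -0.2934, 0.0991]
tool_rot: [0.841, -0.541, -0.002, -0.0]
wrist_force: [-0.7, -0.7, 3.9]
grip_width: 0.022
```

>>> jog_arm --jaw '[10,10,10,10,10,10,10,10]' --dp '[[0,0,-4],[0,0,-12],[0,0,-22],[0,0,-34],[0,0,-46],[0,0,-56],[0,0,-62],[0,0,-62]]' --turn '[[0,0,0],[0,0,0],[0,0,0],[0,0,0],[0,0,0],[0,0,0],[0,0,0],[0,0,0]]'

```text
time_s: 2.72
tcp_pos: [0.4403, -0.2946, 0.1638]
tool_rot: [0.841, -0.541, 0.0, -0.0]
wrist_force: [0.6, 0.5, -1.2]
grip_width: 0.0217
```

```bash
python3 -c "
from h import *
cap('scene','s3')
a=cv2.imread('pics/s3.png');cv2.imwrite('pics/s3z.png',cv2.resize(a[100:300,60:320],None,fx=3,fy=3))
mv([.45,-.45,.16])"
```

```text
t 2.77 tcp [ 0.4398 -0.2942  0.1625] f [ 0.4  0.8 -2.1] w 0.0216 q [-0.72  0.06 -0.03  1.49  0.    2.  ] | dp [146.1  55.2   2.3] turn [0.03 0.1  0.  ] x [ 0.414 -0.91  -0.002]
```

View pics/s3z.png

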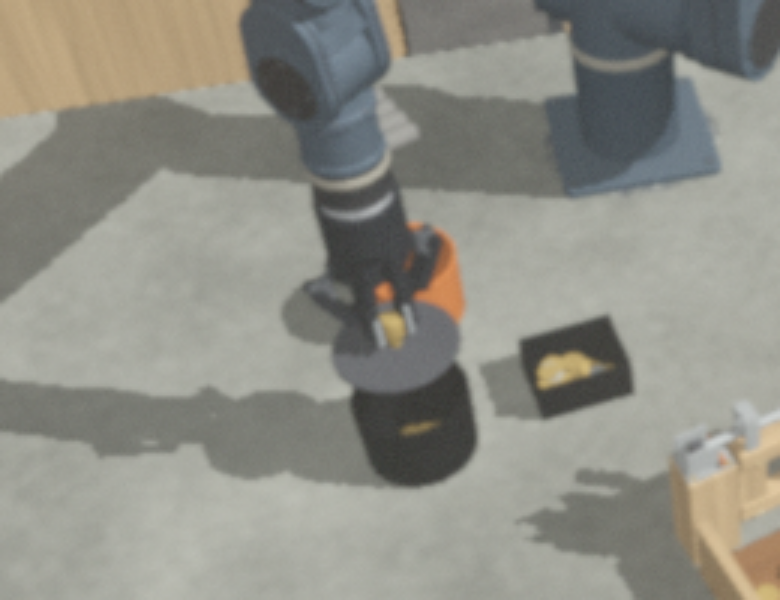

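>>> jog_arm --jaw '[10,10,10,10,10,10,10,10]' --dp '[[8,3,0],[28,11,1],[54,20,2],[82,31,2],[108,41,2],[130,49,2],[144,54,2],[148,55,2]]' --turn '[[0,0,0],[0,0,0],[0,0,0],[0,0,0],[0,0,0],[0,0,0],[0,0,0],[0,0,0]]'

```text
time_s: 3.43
tcp_pos: [0.45, -0.4546, 0.1582]
tool_rot: [0.84, -0.543, -0.002, 0.0]
wrist_force: [-0.4, -0.6, -1.8]
grip_width: 0.0219
```

>>> jog_arm --jaw '[10,10,10,10,10,10,10,10]' --dp '[[0,0,8],[0,0,24],[0,0,45],[0,0,68],[0,0,90],[0,0,108],[0,0,120],[0,0,126]]' --turn '[[0,0,0],[0,0,0],[0,0,0],[0,0,0],[0,0,0],[0,0,0],[0,0,0],[0,0,0]]'

```text
time_s: 4.1
tcp_pos: [0.4482, -0.4516, 0.0287]
tool_rot: [0.84, -0.542, -0.004, -0.001]
wrist_force: [-0.2, 0.7, -1.4]
grip_width: 0.022
```

```bash
python3 -c "
from h import *
mv([.45,-.45,.025])"
```

```text
t 4.1 tcp [ 0.4482 -0.4516  0.0287] f [-0.2  0.7 -1.4] w 0.022 q [-0.89  0.39  0.1   1.28 -0.    1.82] | dp [-0.7 -2.3  3.7] turn [0.18 0.48 0.  ] x [ 0.412 -0.911 -0.008]
```

>>> jog_arm --jaw '[10,10,10,10]' --dp '[[0,0,2],[0,0,3],[0,0,4],[0,0,4]]' --turn '[[0,0,0],[0,0.3,0],[0,0.3,0],[0,0.3,0]]'

```text
time_s: 4.43
tcp_pos: [0.4488, -0.4522, 0.0259]
tool_rot: [0.84, -0.542, -0.001, 0.001]
wrist_force: [1.1, -0.1, -1.9]
grip_width: 0.0221
```

>>> jog_arm --jaw '[10,10,10,10]' --dp '[[0,0,1],[0,0,2],[0,0,2],[0,0,2]]' --turn '[[0,0,0],[0,0,0],[0,0,0],[0,0,0]]'

```text
time_s: 4.77
tcp_pos: [0.449, -0.4524, 0.0244]
tool_rot: [0.84, -0.542, -0.001, 0.001]
wrist_force: [-0.3, 0.2, -1.0]
grip_width: 0.0218
```

>>> jog_arm --jaw '[10,10,10]' --dp '[[0,0,2],[0,0,2],[0,0,2]]' --turn '[[0,0,0],[0,0,0],[0,0,0]]'

```text
time_s: 5.02
tcp_pos: [0.449, -0.4526, 0.0241]
tool_rot: [0.84, -0.542, -0.0, 0.001]
wrist_force: [-2.6, 2.2, 5.0]
grip_width: 0.0215
```

```bash
python3 -c "
from h import *
for i in range(3):
  cap('wrist','w4');mv([.45,-.45,.025])"
```

```text
t 5.07 tcp [ 0.449  -0.4526  0.0241] f [-1.8  1.7  5. ] w 0.0216 q [-0.89  0.39  0.08  1.26 -0.    1.82] | dp [-2.  -1.9 -0.9] turn [ 0.13 -0.02 -0.  ] x [ 0.412 -0.911  0.   ]
t 5.12 tcp [ 0.449  -0.4526  0.0241] f [-2.   1.6  5.8] w 0.0217 q [-0.89  0.39  0.08  1.26 -0.    1.82] | dp [-2.  -1.9 -0.9] turn [ 0.13 -0.02 -0.  ] x [ 0.412 -0.911  0.   ]
t 5.17 tcp [ 0.4491 -0.4526  0.0241] f [-1.2  3.   5.3] w 0.0221 q [-0.89  0.39  0.08  1.26 -0.    1.82] | dp [-2.  -1.9 -0.9] turn [ 0.13 -0.02 -0.  ] x [ 0.412 -0.911  0.   ]
```

View pics/w4.png

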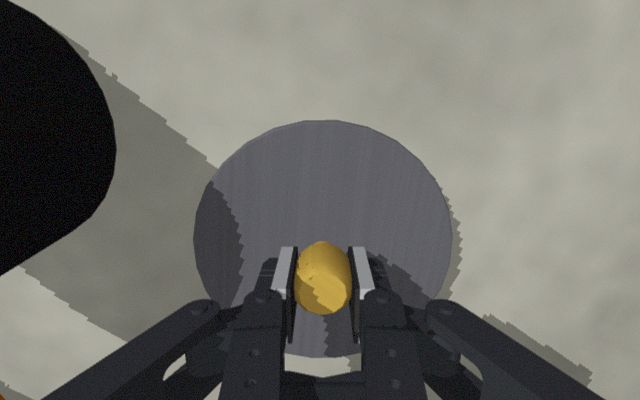

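The lid is on the counter with +5 N contact and the knob between the pads at (322,280). Next I release it.

>>> jog_arm --jaw '[30,40,55,60,60,60]' --dp '[[0,0,0],[0,0,0],[0,0,0],[0,0,0],[0,0,0],[0,0,0]]' --turn '[[0,0,0],[0,0,0],[0,0,0],[0,0,0],[0,0,0],[0,0,0]]'

```text
time_s: 5.67
tcp_pos: [0.449, -0.4525, 0.0238]
tool_rot: [0.84, -0.542, -0.001, 0.001]
wrist_force: [0.3, 0.0, -0.3]
grip_width: 0.06
```

>>> jog_arm --jaw '[60,60,60,60,60,60,60,60]' --dp '[[0,0,-5],[0,0,-20],[0,0,-45],[0,0,-75],[0,0,-110],[0,0,-150],[0,0,-190],[0,0,-220]]' --turn '[[0,0,0],[0,0,0],[0,0,0],[0,0,0],[0,0,0],[0,0,0],[0,0,0],[0,0,0]]'

```text
time_s: 6.33
tcp_pos: [0.4498, -0.4526, 0.2484]
tool_rot: [0.84, -0.542, 0.002, 0.002]
wrist_force: [-0.3, -0.8, 0.2]
grip_width: 0.06
```

```bash
python3 -c "
from h import *
cap('wrist','w5');cap('top','top5');cap('scene','s5')
mv([.45,-.45,.025])"
```

```text
t 6.48 tcp [ 0.4508 -0.4539  0.2491] f [ 0.6 -1.  -0.4] w 0.06 q [-0.89  0.36  0.49  1.7  -0.    1.82] | dp [ -5.9  -0.9 224. ] turn [ 0.   -0.52 -0.  ] x [ 0.412 -0.911  0.009]
```

View pics/w5.png

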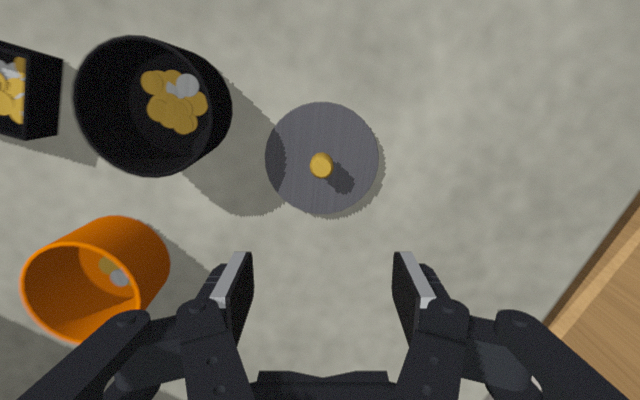

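View pics/top5.png

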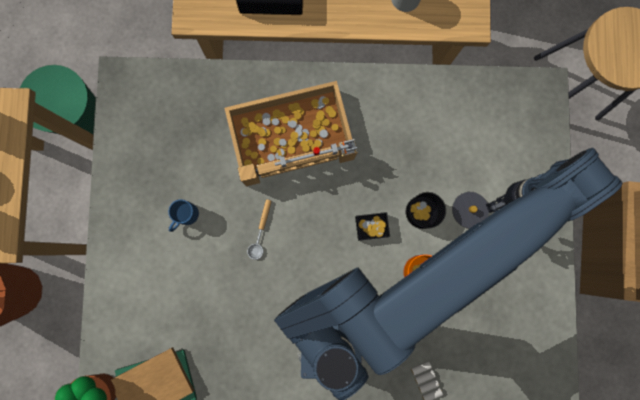

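```bash
python3 -c "
from h import *
print(onplane('w5',(321,160),.0), onplane('top5',(473,209),.045))
mv([.575,.055,.29],(.97,.242))"
```

```text
[ 0.44990937 -0.45252899  0.        ] [ 0.44899625 -0.44973111  0.045     ]
t 6.48 tcp [ 0.4508 -0.4539  0.2491] f [ 0.6 -1.  -0.4] w 0.06 q [-0.89  0.36  0.49  1.7  -0.    1.82] | dp [-412.1 -322.9  -44.7] turn [  0.36  -0.43 -79.67] x [ 0.412 -0.911  0.009]
```

>>> jog_arm --jaw '[60,60,60,60,60,60,60,60]' --dp '[[-8,-6,-5],[-30,-22,-14],[-60,-44,-24],[-90,-68,-33],[-120,-92,-40],[-150,-116,-44],[-180,-140,-45],[-206,-160,-45]]' --turn '[[0,0,-2],[0,0,-6],[0,0,-11],[0,0,-17],[0,0,-23],[0,0,-29],[0,0,-35],[0,0,-40]]'

```text
time_s: 7.15
tcp_pos: [0.5112, -0.1965, 0.2913]
tool_rot: [0.976, -0.218, 0.002, 0.003]
wrist_force: [-0.2, 0.8, -0.1]
grip_width: 0.0601
```

```bash
python3 -c "
from h import *
mv([.575,.055,.29],(.97,.242))"
```

```text
t 7.15 tcp [ 0.5112 -0.1965  0.2913] f [-0.2  0.8 -0.1] w 0.0601 q [-0.49  0.13  0.31  1.74 -0.    1.52] | dp [-4.950e+01 -2.547e+02 -2.000e-01] turn [  0.36  -0.17 -39.24] x [ 0.905 -0.426  0.005]
```

>>> jog_arm --jaw '[60,60,60,60,60,60,60,60]' --dp '[[-6,-32,0],[-13,-66,0],[-20,-102,0],[-27,-138,0],[-34,-174,0],[-41,-210,0],[-47,-240,0],[-50,-255,0]]' --turn '[[0,0,-5],[0,0,-10],[0,0,-15.5],[0,0,-21],[0,0,-26.5],[0,0,-32],[0,0,-37],[0,0,-39]]'

```text
time_s: 7.82
tcp_pos: [0.5736, 0.06, 0.2877]
tool_rot: [0.992, 0.124, -0.001, 0.002]
wrist_force: [0.8, 0.2, -0.2]
grip_width: 0.06
```

```bash
python3 -c "
from h import *
robot.capture('wrist');cap('wrist','w6');cap('top','top6')
mv([.575,.055,.29],(.97,.242))"
```

```text
t 7.97 tcp [0.5736 0.0573 0.2879] f [-0.1 -0.5 -0.5] w 0.0598 q [-0.01  0.21  0.39  1.75 -0.01  1.31] | dp [ 0.8  2.6 -2.1] turn [ 0.34  0.18 -0.02] x [ 0.97   0.242 -0.003]
```

View pics/w6.png

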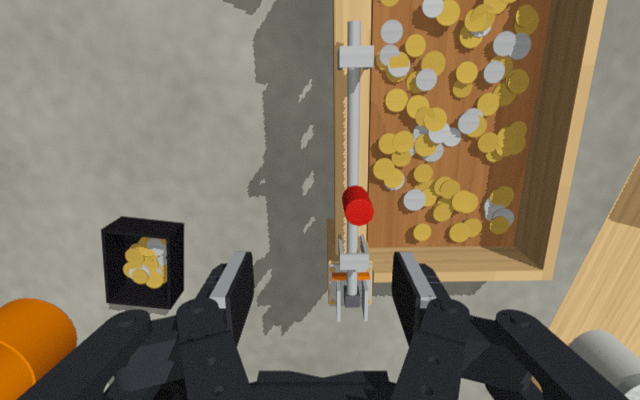

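```bash
python3 -c "
from h import *
a=cv2.imread('pics/w6.png');cv2.imwrite('pics/w6z.png',cv2.resize(a[130:330,280:440],None,fx=3,fy=3,interpolation=cv2.INTER_CUBIC))
K=np.array([.6,.06]);
print('red',onplane('w6',(359,212),.197))
for p,z in [((354,22),.14),((353.5,290),.14),((334,140),.12),((370.5,140),.12)]: print(onplane('w6',p,z))
c=np.load('pics/w6.npz');print(-c['R'].T@c['t'])
"
```

```text
red [0.6024057  0.06116368 0.197     ]
[0.56808899 0.18540921 0.14      ]
[ 0.62984403 -0.03209091  0.14      ]
[0.57759484 0.09498526 0.12      ]
[0.60829964 0.10291523 0.12      ]
[0.55772016 0.13536741 0.43023677]
```

View pics/w6z.png

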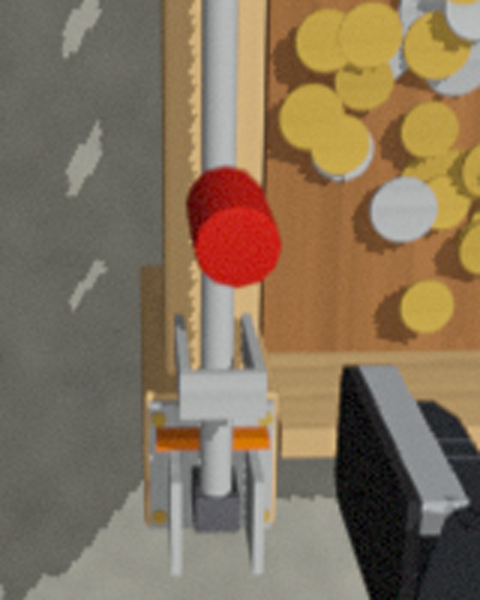

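```bash
python3 -c "
from h import *
mv([.602,.061,.16],(.966,.259))"
```

```text
t 7.97 tcp [0.5736 0.0573 0.2879] f [-0.1 -0.5 -0.5] w 0.0598 q [-0.01  0.21  0.39  1.75 -0.01  1.31] | dp [ 28.9   2.5 127.9] turn [ 0.34  0.18 -1.03] x [ 0.97   0.242 -0.003]
```

>>> jog_arm --jaw '[60,60,60,60,60,60,60,60]' --dp '[[10,1,2],[22,2,10],[28,2,28],[29,2.5,52],[29,2.5,78],[29,2.5,102],[29,2.5,120],[29,2.5,127]]' --turn '[[0,0,-1],[0,0,-1],[0,0,-1],[0.3,0.2,-1],[0.3,0.2,-1],[0.3,0.2,-1],[0.3,0.2,-1],[0.3,0.2,-1]]'

```text
time_s: 8.63
tcp_pos: [0.599, 0.0597, 0.156]
tool_rot: [0.992, 0.13, -0.004, -0.0]
wrist_force: [-1.1, -0.2, -0.5]
grip_width: 0.0602
```

```bash
python3 -c "
from h import *
robot.capture('wrist');cap('wrist','w7');cap('scene','s7')
a=cv2.imread('pics/s7.png');cv2.imwrite('pics/s7z.png',cv2.resize(a[150:300,230:420],None,fx=4,fy=4,interpolation=cv2.INTER_CUBIC))
mv([.602,.061,.16],(.966,.259))"
```

```text
t 8.78 tcp [0.6013 0.0602 0.1604] f [-0.9 -0.5  0.2] w 0.0599 q [-0.01  0.25  0.19  1.51 -0.    1.3 ] | dp [ 0.8 -0.6  0.4] turn [ 0.02  0.08 -0.09] x [ 0.966  0.257 -0.001]
```

View pics/w7.png

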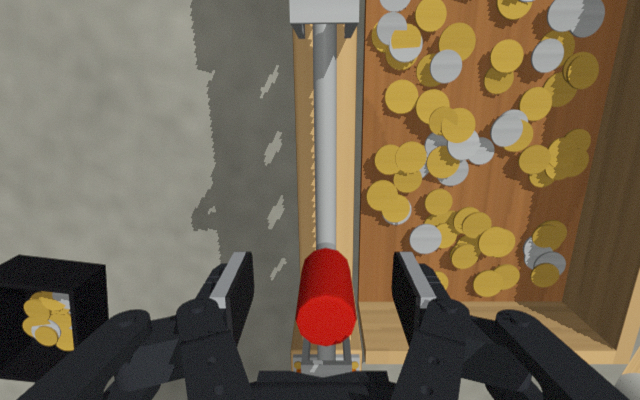

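View pics/s7z.png

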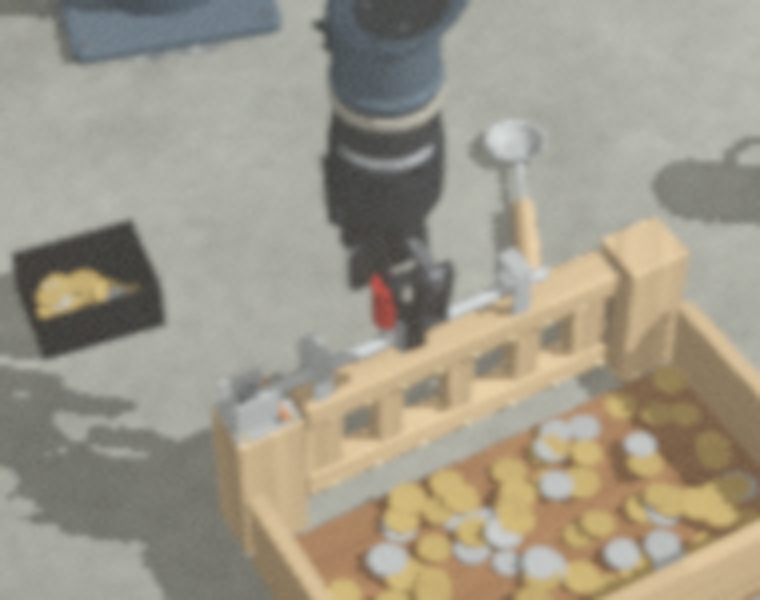

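```bash
python3 -c "
from h import *
o=robot.get_obs();t=o['tcp_pos']
print(proj('w7',t),proj('w7',t+[0,0,.0187]),proj('w7',t+[0,0,.037]))
print('red top',onplane('w7',(327,324),.197), 'bottom?',onplane('w7',(326,250),.159))
"
```

```text
[322.21373768 269.38628375] [321.7762406  293.02062555] [321.22130611 322.999138  ]
red top [0.6033888  0.06007797 0.197     ] bottom? [0.60068754 0.0689341  0.159     ]
```

>>> jog_arm --jaw '[10,10,10,10,10,10]' --dp '[[1,0,0],[1,0,0],[1,0,0],[1,0,0],[1,0,0],[1,0,0]]' --turn '[[0,0,0],[0,0,0],[0,0,0],[0,0,0],[0,0,0],[0,0,0]]'

```text
time_s: 9.28
tcp_pos: [0.601, 0.0597, 0.1625]
tool_rot: [0.992, 0.13, -0.001, 0.001]
wrist_force: [-5.1, -2.1, 5.2]
grip_width: 0.0195
```

```bash
python3 -c "
from h import *
mv([.602,.061,.16],(.966,.259))"
```

```text
t 9.28 tcp [0.601  0.0597 0.1625] f [-5.1 -2.1  5.2] w 0.0195 q [-0.01  0.25  0.19  1.51 -0.    1.3 ] | dp [ 1.3 -1.   2.5] turn [ 0.11  0.19 -0.11] x [ 0.966  0.257 -0.003]
```

>>> jog_arm --jaw '[10,10,10,10]' --dp '[[0,0,-5],[0,0,-10],[0,0,-11],[0,0,-11]]' --turn '[[0,0,0],[0,0,0],[0,0,0],[0,0,0]]'

```text
time_s: 9.62
tcp_pos: [0.6008, 0.0596, 0.174]
tool_rot: [0.992, 0.13, -0.002, 0.001]
wrist_force: [-3.3, -1.2, -0.9]
grip_width: 0.0198
```

```bash
python3 -c "
from h import *
cap('wrist','w8');mv([.602,.061,.16],(.966,.259))"
```

```text
t 9.67 tcp [0.6008 0.0596 0.1735] f [-3.3 -1.3 -1.6] w 0.0194 q [-0.01  0.25  0.21  1.53 -0.    1.3 ] | dp [ 1.6 -1.  13.5] turn [ 0.12  0.24 -0.12] x [ 0.966  0.257 -0.004]
```

View pics/w8.png

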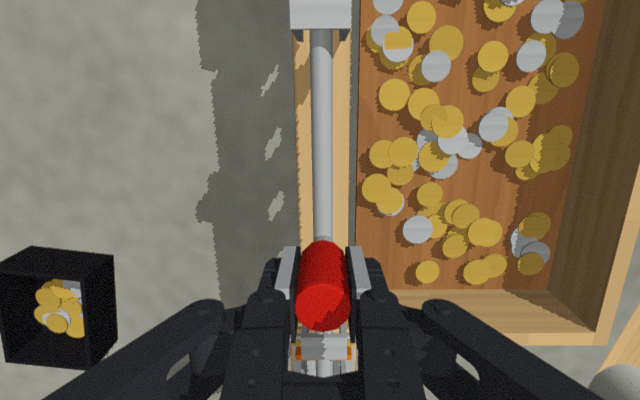

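The knob is held at (322,290). The bolt is lifted 11 mm and hanging free (−1.6 N). Next I draw it back.

>>> jog_arm --jaw '[10,10,10,10,10,10,10,10]' --dp '[[1,-3,0],[1,-9,0],[1,-16,0],[1,-23,0],[1,-30,0],[1,-36,0],[1,-40,0],[1,-40,0]]' --turn '[[0,0,0],[0,0,0],[0,0,0],[0,0,0],[0,0,0],[0,0,0],[0,0,0],[0,0,0]]'

```text
time_s: 10.33
tcp_pos: [0.5898, 0.0995, 0.1725]
tool_rot: [0.992, 0.13, -0.004, 0.001]
wrist_force: [-5.3, -1.3, -2.1]
grip_width: 0.0194
```

```bash
python3 -c "
from h import *
cap('wrist','w9');mv([.602,.061,.16],(.966,.259))"
```

```text
t 10.38 tcp [0.5899 0.0994 0.1725] f [-5.9 -0.7 -0.6] w 0.0197 q [ 0.06  0.24  0.2   1.53 -0.    1.37] | dp [ 1.9 40.2 12.5] turn [ 0.04  0.43 -0.07] x [ 0.966  0.258 -0.008]
```

View pics/w9.png

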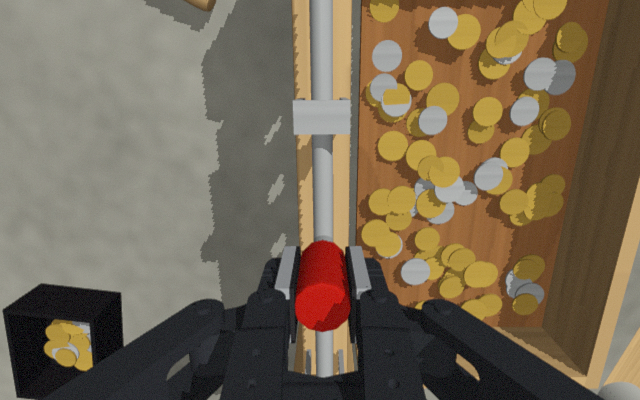

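Drawn 41 mm with no jam. I'll continue to the back stop.

>>> jog_arm --jaw '[10,10,10,10]' --dp '[[0,-3,0],[0,-6,0],[0,-8,0],[0,-8,0]]' --turn '[[0,0,0],[0,0,0],[0,0,0],[0,0,0]]'

```text
time_s: 10.72
tcp_pos: [0.5877, 0.1068, 0.1723]
tool_rot: [0.992, 0.13, -0.004, 0.002]
wrist_force: [-3.4, -4.2, -1.9]
grip_width: 0.0195
```

>>> jog_arm --jaw '[10,10,10,10,10]' --dp '[[0,0,5],[0,0,9],[0,0,9],[0,0,9],[0,0,9]]' --turn '[[0,0,0],[0,0,0],[0,0,0],[0,0,0],[0,0,0]]'

```text
time_s: 11.13
tcp_pos: [0.5877, 0.1067, 0.1632]
tool_rot: [0.992, 0.13, -0.004, 0.002]
wrist_force: [-2.8, -2.0, -1.5]
grip_width: 0.0195
```

>>> jog_arm --jaw '[40,60,65,65,65]' --dp '[[0,0,0],[0,0,0],[0,0,0],[0,0,0],[0,0,0]]' --turn '[[0,0,0],[0,0,0],[0,0,0],[0,0,0],[0,0,0]]'

```text
time_s: 11.55
tcp_pos: [0.5882, 0.107, 0.1637]
tool_rot: [0.991, 0.13, -0.003, 0.001]
wrist_force: [0.2, 0.1, -0.0]
grip_width: 0.0647
```

>>> jog_arm --jaw '[65,65,65,65,65,65,65]' --dp '[[0,0,-5],[0,0,-20],[0,0,-40],[0,0,-60],[0,0,-74],[0,0,-80],[0,0,-80]]' --turn '[[0,0,0],[0,0,0],[0,0,0],[0,0,0],[0,0,0],[0,0,0],[0,0,0]]'

```text
time_s: 12.13
tcp_pos: [0.5898, 0.1075, 0.2463]
tool_rot: [0.991, 0.13, -0.001, 0.002]
wrist_force: [-0.1, -0.6, 0.4]
grip_width: 0.0652
```

```bash
python3 -c "
from h import *
robot.capture('wrist');cap('wrist','w10');cap('top','top10');mv([.6039,.0469,.24],(.965,.262))"
```

```text
t 12.28 tcp [0.5883 0.1073 0.2425] f [ 0.3  0.2 -1.2] w 0.0646 q [ 0.07  0.26  0.35  1.68 -0.    1.38] | dp [-0.5 62.4  2.6] turn [ 0.1   0.49 -0.23] x [ 0.966  0.258 -0.009]
```

View pics/w10.png

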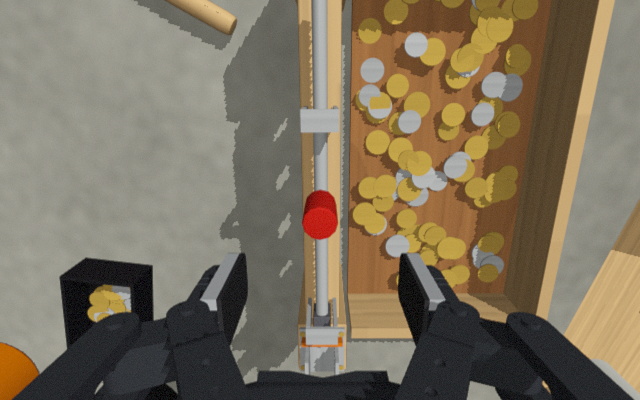

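```bash
python3 -c "
from h import *
K=np.array([.6008,.0585]);x=np.array([.965,.262]);y=np.array([-.262,.965])
for n,p,z in [('staple1',(322,335),.162),('staple2',(320,120),.162),('knobtop',(320.5,223),.197),('railL',(305,250),.12),('railR',(347,250),.12),('lip',(322,341),.131)]:
  q=onplane('w10',p,z)[:2]-K; print(n,q@x,q@y)
"
```

```text
staple1 0.0029988336737578874 -0.052762916636849
staple2 0.002213222238924932 0.10619207572528133
knobtop 0.0026659462174900505 0.05135271744844496
railL -0.011154152711977583 -0.0025977918163010427
railR 0.023479272359290464 -0.0025958932824356475
lip 0.0027090362001619796 -0.08348093264078327
```

```bash
python3 -c "
from h import *
mv([.606,.0495,.097],(.965,.262))"
```

```text
t 12.28 tcp [0.5883 0.1073 0.2425] f [ 0.3  0.2 -1.2] w 0.0646 q [ 0.07  0.26  0.35  1.68 -0.    1.38] | dp [  3.4  60.2 145.6] turn [ 0.1   0.49 -0.23] x [ 0.966  0.258 -0.009]
```

>>> jog_arm --jaw '[65,65,65,65,65,65]' --dp '[[1,8,0],[2,26,0],[3,44,0],[3,56,0],[3,60,0],[3,60,0]]' --turn '[[0,0,0],[0,0.5,-0.2],[0,0.5,-0.2],[0,0.5,-0.2],[0,0.5,-0.2],[0,0.5,-0.2]]'

```text
time_s: 12.78
tcp_pos: [0.6066, 0.0489, 0.2416]
tool_rot: [0.991, 0.131, -0.001, 0.001]
wrist_force: [-0.3, 0.8, -0.4]
grip_width: 0.0653
```

```bash
python3 -c "
from h import *
robot.capture('wrist');mv([.606,.0495,.097],(.965,.262))"
```

```text
t 12.83 tcp [0.6064 0.0498 0.2419] f [-2.1  0.2  0.4] w 0.0655 q [-0.03  0.28  0.38  1.67 -0.    1.28] | dp [-4.000e-01  1.000e-01  1.449e+02] turn [ 0.04  0.05 -0.1 ] x [ 0.966  0.26  -0.001]
```

>>> jog_arm --jaw '[65,65,65,65,65,65,65,65]' --dp '[[0,0,6],[0,0,22],[0,0,44],[0,0,66],[0,0,88],[0,0,108],[0,0,118],[0,0,120]]' --turn '[[0,0,0],[0,0,0],[0,0,0],[0,0,0],[0,0,0],[0,0,0],[0,0,0],[0,0,0]]'

```text
time_s: 13.5
tcp_pos: [0.604, 0.0505, 0.1184]
tool_rot: [0.991, 0.132, -0.003, -0.0]
wrist_force: [-0.6, 0.1, -0.7]
grip_width: 0.0653
```

```bash
python3 -c "
from h import *
cap('scene','s11');cap('wrist','w11');mv([.606,.0495,.097],(.965,.262))
a=cv2.imread('pics/s11.png');cv2.imwrite('pics/s11z.png',cv2.resize(a[150:300,230:420],None,fx=4,fy=4,interpolation=cv2.INTER_CUBIC))"
```

```text
t 13.6 tcp [0.606  0.0502 0.1216] f [-0.7  0.1 -0. ] w 0.065 q [-0.03  0.27  0.13  1.43 -0.    1.28] | dp [-0.1  0.6 24.6] turn [ 0.02  0.1  -0.06] x [ 0.965  0.261 -0.002]
```

View pics/s11z.png

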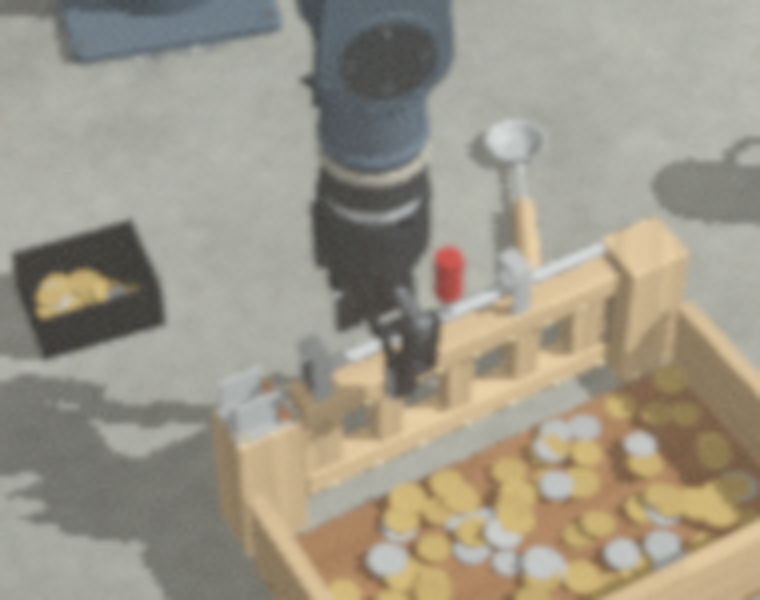

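View pics/w11.png

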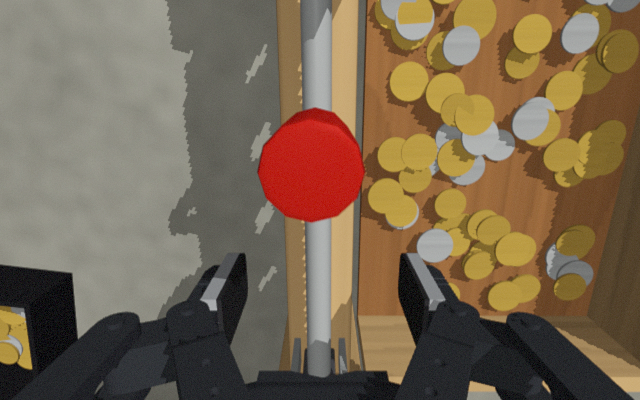

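>>> jog_arm --jaw '[65,65,65,65,65]' --dp '[[0,0,5],[0,0,12],[0,0,19],[0,0,23],[0,0,23]]' --turn '[[0,0,0],[0,0,0],[0,0,0],[0,0,0],[0,0,0]]'

```text
time_s: 14.02
tcp_pos: [0.605, 0.0501, 0.0971]
tool_rot: [0.991, 0.132, -0.002, 0.0]
wrist_force: [-0.8, 1.3, -0.5]
grip_width: 0.065
```

>>> jog_arm --jaw '[10,10,10,10,10,10]' --dp '[[0,0,0],[0,0,0],[0,0,0],[0,0,0],[0,0,0],[0,0,0]]' --turn '[[0,0,0],[0,0,0],[0,0,0],[0,0,0],[0,0,0],[0,0,0]]'

```text
time_s: 14.52
tcp_pos: [0.6037, 0.0496, 0.0977]
tool_rot: [0.991, 0.132, -0.003, 0.001]
wrist_force: [-4.4, -1.5, 3.7]
grip_width: 0.0286
```

```bash
python3 -c "
from h import *
cap('scene','s12');cap('wrist','w12');mv([.606,.0495,.097],(.965,.262))
a=cv2.imread('pics/s12.png');cv2.imwrite('pics/s12z.png',cv2.resize(a[150:300,230:420],None,fx=4,fy=4,interpolation=cv2.INTER_CUBIC))"
```

```text
t 14.62 tcp [0.6036 0.0496 0.0977] f [-5.1 -2.3  3.4] w 0.0289 q [-0.03  0.28  0.09  1.39 -0.    1.28] | dp [2.2 0.7 0.6] turn [ 0.    0.39 -0.07] x [ 0.965  0.261 -0.007]
```

View pics/s12z.png

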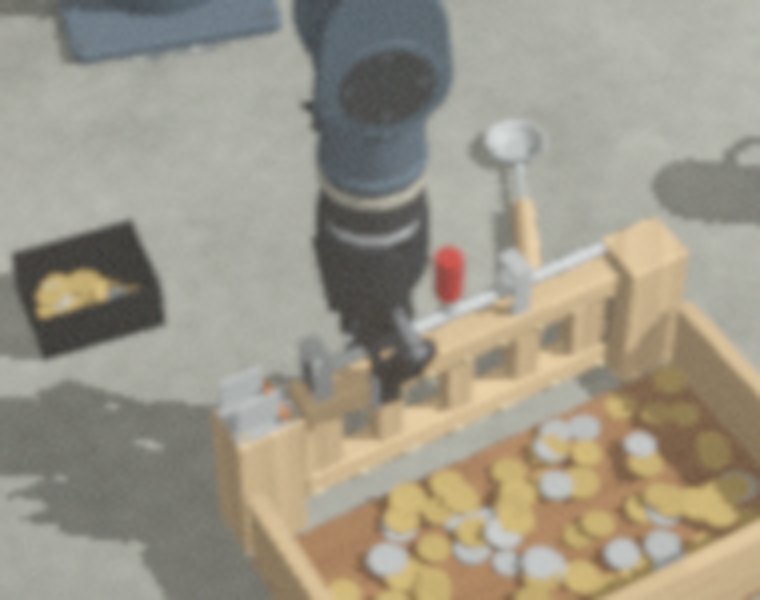

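>>> jog_arm --jaw '[10,10,10,10,10,10,10,10]' --dp '[[-3.5,0,0],[-10.5,-0.3,0],[-17.5,-0.8,0],[-24.5,-1.5,0],[-31.3,-2.5,0],[-38,-3.7,0],[-41.6,-4.4,0],[-41.6,-4.4,0]]' --turn '[[0,0,1],[0,0,3],[0,0,5],[0,0,7],[0,0,9],[0,0,11],[0,0,12],[0,0,12]]'

```text
time_s: 15.28
tcp_pos: [0.5624, 0.0427, 0.0977]
tool_rot: [1.0, 0.027, -0.003, 0.001]
wrist_force: [2.5, -1.3, -2.7]
grip_width: 0.029
```

```bash
python3 -c "
from h import *
cap('scene','s13');cap('top','top13')
h=np.array([.5512,.2426])
o=robot.get_obs();p=o['tcp_pos'][:2]-h
print('angle from pos',np.arctan2(p[1],p[0])-np.arctan2(.0496-h[1],.6036-h[0]),'r',np.linalg.norm(p))
th=np.radians(23);v=np.array([.6036,.0496])-h;c,s=np.cos(-th),np.sin(-th)
tgt=h+[c*v[0]-s*v[1],s*v[0]+c*v[1]];print(tgt)
x=[.965,.261];mv([*tgt,.0977],[c*x[0]-s*x[1],s*x[0]+c*x[1]])
a=cv2.imread('pics/s13.png');cv2.imwrite('pics/s13z.png',cv2.resize(a[150:300,230:420],None,fx=4,fy=4,interpolation=cv2.INTER_CUBIC))"
```

```text
angle from pos -0.20718032244055107 r 0.20019046972752844
[0.52402335 0.04446825]
t 15.38 tcp [0.5628 0.0427 0.0977] f [ 2.2 -1.6 -3.3] w 0.0287 q [-0.04  0.17 -0.04  1.37 -0.    1.47] | dp [-38.6  -3.8   0.2] turn [ 0.14  0.32 11.01] x [ 0.998  0.055 -0.006]
```

View pics/s13z.png

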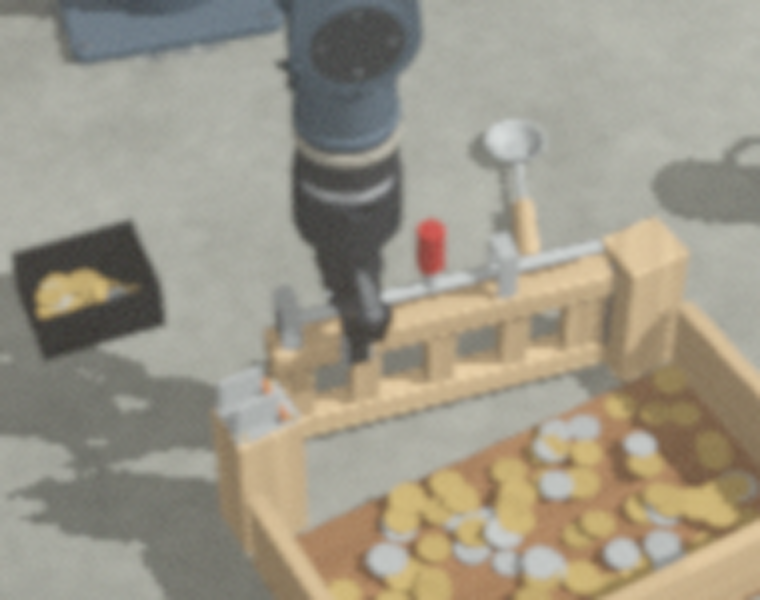

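The gate follows the hand: the free edge has swung clear of the keeper post and the bolt is still back. I'll continue to about 23°.

>>> jog_arm --jaw '[10,10,10,10,10,10,10,10]' --dp '[[-4,-0.1,0],[-11,-0.5,0],[-18,-1,0],[-25,-1.8,0],[-31,-2.6,0],[-36,-3.4,0],[-38.6,-3.8,0],[-38.6,-3.8,0]]' --turn '[[0,0,1],[0,0,3],[0,0,5],[0,0,7],[0,0,9],[0,0,10.5],[0,0,11],[0,0,11]]'

```text
time_s: 16.05
tcp_pos: [0.524, 0.0441, 0.0977]
tool_rot: [0.998, -0.069, -0.003, 0.002]
wrist_force: [3.5, -3.0, -4.6]
grip_width: 0.029
```

>>> jog_arm --jaw '[10,10,10]' --dp '[[0,0,0],[0,0,0],[0,0,0]]' --turn '[[0,0,0],[0,0,0],[0,0,0]]'

```text
time_s: 16.3
tcp_pos: [0.5243, 0.044, 0.0976]
tool_rot: [0.998, -0.069, -0.002, 0.002]
wrist_force: [2.1, -2.0, -4.2]
grip_width: 0.0288
```

```bash
python3 -c "
from h import *
cap('scene','s14');cap('top','top14')
h=np.array([.5512,.2426])
for i in range(6):
  robot.capture('wrist')
  o=robot.get_obs();p=o['tcp_pos'][:2]-h
  print('angle',np.arctan2(p[1],p[0])-np.arctan2(.0496-h[1],.6036-h[0]),o['wrist_force'],o['grip_width'],o['tcp_pos'])
a=cv2.imread('pics/s14.png');cv2.imwrite('pics/s14z.png',cv2.resize(a[130:280,160:420],None,fx=3,fy=3,interpolation=cv2.INTER_CUBIC))"
```

```text
angle -0.4002198791441183 [ 2.74736617 -2.58739678 -3.92011249] 0.028507370277522318 [0.52420856 0.04404042 0.09760064]
angle -0.4002060351607202 [ 3.18371266 -1.95537019 -4.49118858] 0.028468263149216966 [0.52421226 0.04404704 0.097656  ]
angle -0.40046076050985113 [ 3.07224027 -1.87408184 -4.51046086] 0.02889706056494079 [0.52416126 0.0440508  0.09763201]
angle -0.40048351151819683 [ 3.31611608 -1.45917405 -3.60784078] 0.028866828462748396 [0.52415656 0.04405006 0.09764556]
angle -0.4005756340664899 [ 2.14644186 -2.42859488 -4.64770335] 0.028491427110214997 [0.5241369  0.04404251 0.09763306]
angle -0.4007813188028264 [ 2.898716   -2.64067876 -3.66523738] 0.028525534692301763 [0.52409583 0.04404643 0.0976436 ]
```

View pics/s14z.png

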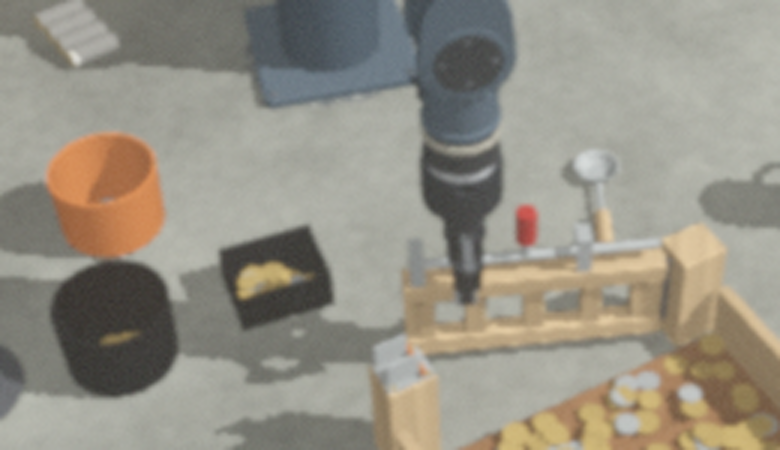

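View pics/top14.png

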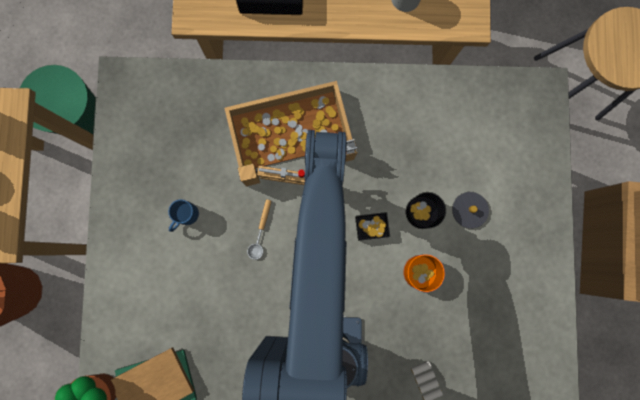

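The gate is held at about 0.40 rad and steady, with the bolt back. The lid is flat at (472,210). The mug (183,212), spoon, tin (373,227) and pot (426,210) stand where they did. I'm handing in now.

```bash
python3 -c "
from h import *
print(robot.close_job())"
```

```text
the job is handed in; nothing more can be done
None
```

I did the whole job and handed it in at about 16.7 s of the 58 s allowed. The hand-in gives no verdict, so everything below rests on my own checks.

- **Lid:** I lifted it off the pot by its knob, lowered it until the wrist read about 5 N on the counter, then released it. It lies flat with the knob up at about (0.45, -0.452), roughly 0.158 m from the pot's centre.
- **Bolt:** I lifted it 11 mm, where it hung free with about 1.6 N on the wrist. I then drew it back about 49 mm to near its back stop without a jam, and lowered and released it. The last scene picture showed it still back.
- **Gate:** I re-gripped on the gate rail itself, about 10 mm from the home knob position toward the free edge. I then pulled along the hinge arc. The last readings put the gate at about 0.40 rad, drifting less than 0.001 rad over 0.3 s. The fingers were at 28.5 mm on the 30 mm rail, with 3–5 N on the wrist against the spring.
- **Bystanders:** In the last top view the pot, mug, spoon and tin look unmoved.

**Disagreements between measurements:**
- The wrist camera's fixes differed from the other cameras by up to about 10 mm on the lid and 2–3 mm elsewhere.
- The pen's yaw came out between 13.6° and 15.9° by different methods. I used 15°, and the bolt's measured travel direction was 15.3°.

The gate angle comes from the hand's position and an estimated hinge point, not from a direct reading of the joint.

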